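# Put the rock pieces back beside their slices

### The job

The four pieces of rock stand in the wrong trays. Each tray shows a thin slice in its small compartment: stand every piece upright in the large compartment of the tray whose slice has the same outline as the piece. A tray takes only one piece, so use the free cork mat as the spare place, never stand or lay rock on the bare bench top, and set the pieces down rather than dropping them.

Things in the scene. Friction and masses are not known exactly. Their poses are not given: they have to be found in the camera images.
- core: whole drill core: thick round cylinder 48 mm across, 60 mm tall, 0.29 kg, of speckled grey rock, standing on end. Origin: centre of its underside; z axis up along its length
- plug: core plug: slim round cylinder 25 mm across, 50 mm tall, 0.07 kg, of speckled grey rock, standing on end. Origin: centre of its underside; z axis up along its length
- half: half core: half-round (D-shaped) bar, 48 mm wide across its flat face (along its y axis) and 24 mm thick (along its x axis; flat face at x = -12 mm, crown of the round side at x = +12 mm), 60 mm tall, 0.15 kg, of speckled grey rock, standing on end. Origin: centre of its underside; z axis up along its length
- block: sawn block: square bar 42 x 42 mm (sides along its x and y axes), 50 mm tall, 0.24 kg, of speckled grey rock, standing on end. Origin: centre of its underside; z axis up along its length
- core_tray: place of the whole drill core: fixed white tray. Origin: on the bench under the middle of its large square compartment (76 x 76 mm inside). The small compartment (52 mm along x, 76 along y) lies on the +x side and shows a round slice 48 mm across, 4 mm thick, fixed, 67 mm from the origin. Floor 3 mm above the bench; rims 3 mm thick, 14 mm high; outside x -41 to +99, y -41 to +41 mm
- plug_tray: place of the slim plug: fixed white tray. Origin: on the bench under the middle of its large square compartment (76 x 76 mm inside). The small compartment (52 mm along x, 76 along y) lies on the +x side and shows a round slice 25 mm across, 4 mm thick, fixed, 67 mm from the origin. Floor 3 mm above the bench; rims 3 mm thick, 14 mm high; outside x -41 to +99, y -41 to +41 mm
- half_tray: place of the half core: fixed white tray. Origin: on the bench under the middle of its large square compartment (76 x 76 mm inside). The small compartment (52 mm along x, 76 along y) lies on the +x side and shows a half-round slice 48 x 24 mm, 4 mm thick, fixed, 67 mm from the origin. Floor 3 mm above the bench; rims 3 mm thick, 14 mm high; outside x -41 to +99, y -41 to +41 mm
- block_tray: place of the square block: fixed white tray. Origin: on the bench under the middle of its large square compartment (76 x 76 mm inside). The small compartment (52 mm along x, 76 along y) lies on the +x side and shows a square slice 42 x 42 mm, 4 mm thick, fixed, 67 mm from the origin. Floor 3 mm above the bench; rims 3 mm thick, 14 mm high; outside x -41 to +99, y -41 to +41 mm
- mat: the spare place: square cork mat 110 x 110 mm, 5 mm thick, fixed to the bench, empty at the start. Origin: centre of its underside, on the bench
- table: the bench with its blue top (height 0), on which rock must never rest; its origin is of no use

How it is judged:
At the end, for the whole second after the job is handed in: Each piece stands upright (within 0.1 rad) on the floor of the large compartment of its own tray, the one with the slice of its outline (centre within 30 mm of the middle along both tray axes, underside -1 to 8 mm above the tray origin), released and at rest (under 0.02 m/s, 0.2 rad/s) (x of core in the frame of core_tray between -0.03 and 0.03 m and y of core in the frame of core_tray between -0.03 and 0.03 m and z of core in the frame of core_tray between -0.001 and 0.008 m and angle between each of core, plug, half, block's own z axis and vertical below 0.1 rad and linear speed of each of core, plug, half, block below 0.02 m/s and angular speed of each of core, plug, half, block below 0.2 rad/s and contact force between each of core, plug, half, block and the fingers below 0.05 N and x of plug in the frame of plug_tray between -0.03 and 0.03 m and y of plug in the frame of plug_tray between -0.03 and 0.03 m and z of plug in the frame of plug_tray between -0.001 and 0.008 m and x of half in the frame of half_tray between -0.03 and 0.03 m and y of half in the frame of half_tray between -0.03 and 0.03 m and z of half in the frame of half_tray between -0.001 and 0.008 m and x of block in the frame of block_tray between -0.03 and 0.03 m and y of block in the frame of block_tray between -0.03 and 0.03 m and z of block in the frame of block_tray between -0.001 and 0.008 m); the robot touches nothing.
It fails at once if a piece of rock rests on or strikes the bare bench top (more than 0.5 N) (contact force between any of core, plug, half, block and table above 0.5 N).
It fails at once if a piece of rock is dropped: it moves faster than 0.7 m/s (a fall of 25 mm) while the fingers do not touch it ((linear speed of core above 0.7 m/s and contact force between core and the fingers below 0.02 N) or (linear speed of plug above 0.7 m/s and contact force between plug and the fingers below 0.02 N) or (linear speed of half above 0.7 m/s and contact force between half and the fingers below 0.02 N) or (linear speed of block above 0.7 m/s and contact force between block and the fingers below 0.02 N)).
It also fails if it takes over 131 s, if anything falls off the work surface, if the arm or the gripper's body presses on something with over 40 N, if the wrist force passes 120 N, or if a joint passes its speed limit or range.

### The arm

A 7-joint arm with a two-finger parallel gripper is mounted at the origin on the work surface. World frame = base frame: x ahead of the robot, y to its left, z up, the work surface at z = 0. Lengths are in m, angles in rad, forces in N, time in s.
With the tool pointing down it reaches from about 0.4 to 0.9 m from the base axis. Payload 5.5 kg.
Tool frame: the origin (TCP) lies midway between the tips of the shut fingers; the grasp point (between the pads) lies 19 mm behind it (manip.grip_depth is the distance from the TCP to the grasp point, in m); z points along the fingers, x is the direction in which the jaws open and shut, and the axes are right-handed (so a half turn about z gives the same grasp; the last joint's range is limited). The gripper opens to 92 mm and grips with 3 to 60 N. Pads are 19 mm wide; open, the fingers measure 130 mm over their backs; the gripper's body (75 mm by 190 mm) begins 47 mm behind the grasp point.
Start: joints at [1.611, 0.501, -0.427, 1.55, 0.221, 1.138, -0.21], TCP at [0.144, -0.634, 0.227] pointing down, gripper open.
Joint ranges: [-2.88, 2.88], [-0.31, 2.03], [-1.54, 1.56], [0.2, 2.42], [-1.41, 4.55], [0.19, 2.02], [-2.57, 2.57]. Speed limits (rad/s): [2.57, 2.57, 3.14, 3.14, 3.14, 3.14, 3.14].

### API

Orientations are given as a unit quaternion [x, y, z, w].
In Python, from bench import manip, effector, viewer gives the robot as it stands. Calls block until the motion is done:
- manip.move_pose(position, orientation): joint-space move of the TCP to a pose.
- manip.servo_line(position, ori=None, vel=0.15): straight line of the TCP; ori=None keeps the orientation; vel is the mean speed in m/s.
- manip.movej(angles): joint-space move.
- effector.open_jaws() and effector.close(f_grip=None): open the fingers fully, or close them until they stop; f_grip is the grip in N (None keeps the last).
- manip.sleep(seconds).
- manip.solve_ik(position, orientation): joint angles nearest the present ones, or None.
- viewer.get_image(name): name is "side" or "top"; returns the picture (480x640x3 uint8, red, green, blue); there is no depth.
- viewer.get_calibration(name): a dict with "vfov" (degrees; the focal length in pixels is half the picture's height over the tangent of half this angle, whatever the lens; pixels are square), "cx", "cy" (the principal point, pixels), "eye" and "attitude" of the camera in the world. Camera axes: x right, y down, z forward; pixel columns grow to the right and rows downward; lengths in m; the calibration is good to about 2 mm. A picture is of the moment at which its call begins. get_calibration takes no time and is no camera call.
A pose or a line that the arm cannot do raises manip.PlanningError and nothing moves.
- manip.hand_in(): hands the job in, once; it reports no verdict.
Readings, each from a call of its own:
- manip.current_clock(): time.
- manip.current_q(): joint angles.
- manip.current_joint_velocities(): joint speeds.
- manip.current_tau(): joint torques, N m.
- manip.current_tool_pos(): TCP position.
- manip.current_tcp_rot(): TCP orientation.
- manip.current_force(): force on the tool from outside, world axes, zero at the start.
- manip.current_wrist_torque(): the same for the moment, N m.
- manip.current_finger_gap(): finger opening in m.
Only numpy, scipy, OpenCV 4.12 (cv2) and the standard library are available. Lean on these libraries where they do the work, as an engineer would, in place of code of your own. Each camera call takes 0.05 s, during which the arm holds its last target.

## Working session

There is one attempt and no reset: what is moved stays moved. The work goes in short steps, each a Python script; the robot and the scene stay as the last script left them, time stands still between calls to the robot, and variables do not carry over. Pictures are saved under pics/ and viewed, and the job is handed in when it is done.

```bash
ls; mkdir -p pics; python3 - <<'E'
from bench import manip, effector, viewer
import cv2
for n in("top","side"):
    im=viewer.get_image(n); cv2.imwrite(f"pics/{n}0.png",im[:,:,::-1]); print(n,viewer.get_calibration(n))
print(manip.current_clock(),manip.current_tool_pos(),manip.current_tcp_rot(),manip.current_finger_gap(),manip.grip_depth)
E
```

```text
pics
top {'vfov': 54.90563090161569, 'cx': 317.5329471805554, 'cy': 250.4614850274173, 'eye': array([ 0.47078097, -0.00835129,  0.97930589]), 'attitude': array([ 0.70805095, -0.70555658,  0.01772888, -0.02322619])}
side {'vfov': 57.0771394060643, 'cx': 318.3567646019849, 'cy': 241.09804363568742, 'eye': array([ 0.25695452, -0.42859023,  0.49407035]), 'attitude': array([ 0.87781651, -0.23897746,  0.121517  , -0.39694026])}
0.1 [ 0.14343789 -0.63333821  0.22578667] [ 7.81332988e-01 -6.24113784e-01 -6.56549551e-04 -5.61546106e-04] 0.09182333886419487 0.0188
```

View pics/top0.png

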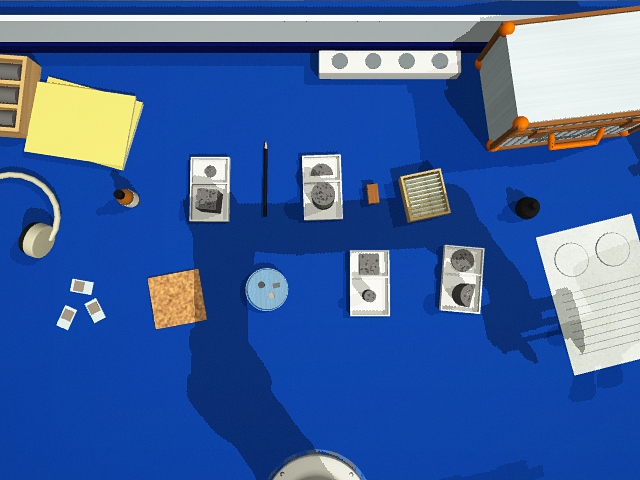

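View pics/side0.png

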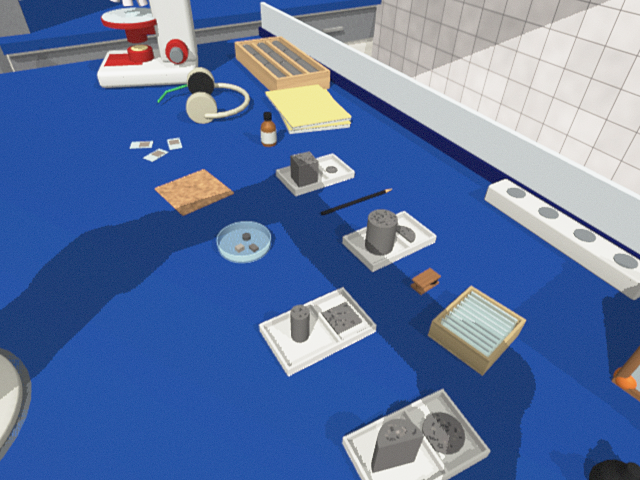

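```bash
python3 - <<'E'
import cv2,numpy as np
im=cv2.imread("pics/top0.png")
def crop(x,y,w,h,s,n):
    cv2.imwrite(n,cv2.resize(im[y:y+h,x:x+w],None,fx=s,fy=s,interpolation=cv2.INTER_CUBIC))
a=[(180,145,60,85),(295,145,60,85),(340,240,60,85),(432,237,60,85)]
t=[cv2.resize(im[y:y+h,x:x+w],None,fx=6.6,fy=6.6,interpolation=cv2.INTER_CUBIC) for x,y,w,h in a]
cv2.imwrite("pics/c1.png",np.hstack(t[:2])); cv2.imwrite("pics/c2.png",np.hstack(t[2:]))
crop(140,260,75,75,7,"pics/c3.png")
E
```

```text
(no output)
```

View pics/c1.png

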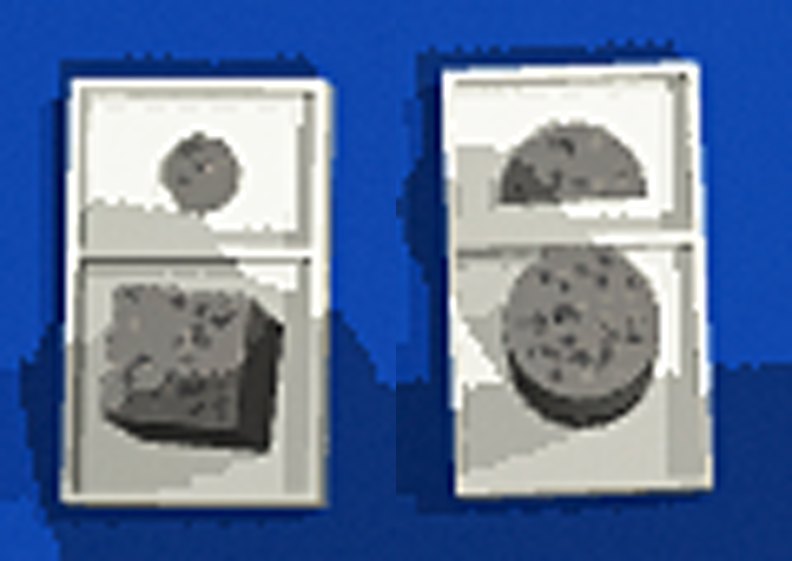

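View pics/c2.png

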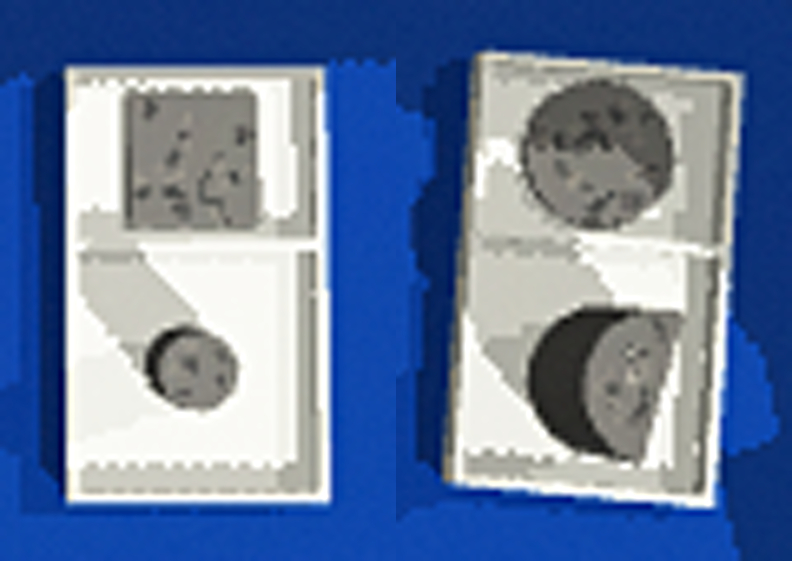

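View pics/c3.png

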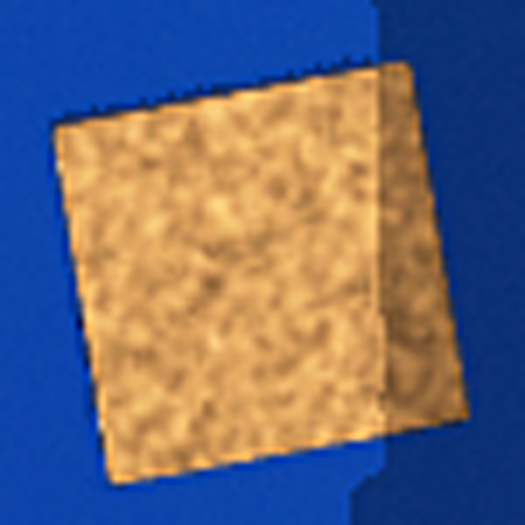

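```bash
cat > h.py <<'E'
import numpy as np
from bench import manip, effector, viewer
from scipy.spatial.transform import Rotation as R
def ray(n,uv):
    c=viewer.get_calibration(n); f=240/np.tan(np.radians(c["vfov"]/2))
    uv=np.atleast_2d(uv).astype(float)
    d=np.c_[(uv[:,0]-c["cx"])/f,(uv[:,1]-c["cy"])/f,np.ones(len(uv))]
    return np.array(c["eye"]), R.from_quat(c["attitude"]).apply(d)
def px2w(n,uv,z):
    e,d=ray(n,uv); return e+d*((z-e[2])/d[:,2])[:,None]
def w2px(n,p):
    c=viewer.get_calibration(n); f=240/np.tan(np.radians(c["vfov"]/2))
    q=R.from_quat(c["attitude"]).inv().apply(np.atleast_2d(p)-c["eye"])
    return np.c_[c["cx"]+f*q[:,0]/q[:,2],c["cy"]+f*q[:,1]/q[:,2]]
E
cat > m.py <<'E'
from h import *
def C(i,pts):
    o=[(180,145),(295,145),(340,240),(432,237)][i]
    p=np.array(pts,float)
    if i%2: p[:,0]-=396
    return (p+.5)/6.6-.5+o
T=[("plug_tray",0,[(72,80),(330,80),(326,505),(62,503)]),
("half_tray",1,[(443,72),(697,63),(712,490),(456,495)]),
("block_tray",2,[(66,68),(327,68),(330,502),(67,502)]),
("core_tray",3,[(477,52),(744,74),(716,506),(447,482)])]
for n,i,p in T:
    w=px2w("top",C(i,p),.014)
    print(n,w[:,:2].round(4).tolist(),[round(float(np.linalg.norm(w[a]-w[a-1])),4) for a in range(4)])
w=px2w("top",(np.array([(53,126),(410,63),(467,417),(110,484)])+.5)/7-.5+[140,260],.005)
print("mat",w[:,:2].round(4).tolist(),[round(float(np.linalg.norm(w[a]-w[a-1])),4) for a in range(4)],w.mean(0))
print("cam z",R.from_quat(viewer.get_calibration("top")["attitude"]).as_matrix()[:,2])
E
python3 m.py
```

```text
plug_tray [[0.7252, 0.2697], [0.7254, 0.1866], [0.588, 0.1858], [0.5884, 0.2702]] [0.1368, 0.0831, 0.1373, 0.0844]
half_tray [[0.7282, 0.0336], [0.7313, -0.0479], [0.5935, -0.0528], [0.5917, 0.0287]] [0.1366, 0.0816, 0.1379, 0.0815]
block_tray [[0.5282, -0.0678], [0.5285, -0.1504], [0.3919, -0.1506], [0.3915, -0.0681]] [0.1367, 0.0826, 0.1366, 0.0826]
core_tray [[0.5402, -0.2647], [0.5335, -0.349], [0.3976, -0.3379], [0.4047, -0.2537]] [0.1359, 0.0845, 0.1363, 0.0845]
mat [[0.4687, 0.3589], [0.4881, 0.2514], [0.3821, 0.2322], [0.3617, 0.3391]] [0.1088, 0.1093, 0.1077, 0.1088] [0.42518034 0.29539089 0.005     ]
cam z [ 0.05788069  0.00787319 -0.99829246]
```

```bash
cat > fit.py <<'E'
from m import *
import cv2
tr={}
for n,i,p in T:
    w=px2w("top",C(i,p),.014)[:,:2]
    ax=(w[0]+w[1]-w[2]-w[3]); a=np.arctan2(ax[1],ax[0])
    # wall asymmetry: combine
    tr[n]=(*(w.mean(0)-.029*np.array([np.cos(a),np.sin(a)])),a)
P={}
c=px2w("top",C(1,[(582,322)]),.063)[0]; P["core"]=(c[0],c[1],0)
c=px2w("top",C(2,[(198,370)]),.053)[0]; P["plug"]=(c[0],c[1],0)
w=px2w("top",C(0,[(115,285),(248,293),(238,428),(105,415)]),.053)[:,:2]
ax=w[0]+w[1]-w[2]-w[3]; P["block"]=(*w.mean(0),np.arctan2(ax[1],ax[0])); print("block sides",[np.linalg.norm(w[k]-w[k-1]).round(4) for k in range(4)])
w=px2w("top",C(3,[(682,312),(640,465)]),.063)[:,:2]; d=w[0]-w[1]; print("flat",np.linalg.norm(d)); d/=np.linalg.norm(d)
n=np.array([-d[1],d[0]]) # crown direction left(+y)
P["half"]=(*(w.mean(0)+.012*n),np.arctan2(n[1],n[0]))
for k,v in {**tr,**P}.items(): print(k,np.round(v,4))
def tf(pose,pts):
    x,y,a=pose; q=np.array(pts,float); r=q.copy()
    r[:,0]=x+q[:,0]*np.cos(a)-q[:,1]*np.sin(a); r[:,1]=y+q[:,0]*np.sin(a)+q[:,1]*np.cos(a); return r
def shape(k):
    t=np.linspace(0,2*np.pi,40)
    if k=="core": return np.c_[.024*np.cos(t),.024*np.sin(t)],.06
    if k=="plug": return np.c_[.0125*np.cos(t),.0125*np.sin(t)],.05
    if k=="block": return np.array([(1,1),(-1,1),(-1,-1),(1,-1),(1,1)])*.021,.05
    t=np.linspace(-np.pi/2,np.pi/2,25); s=np.c_[-.012+.024*np.cos(t),.024*np.sin(t)]; return np.r_[s,s[:1]],.06
def draw(img,cam,s=1,o=(0,0),P=P,tr=tr,zb={}):
    def pl(p,col):
        q=(w2px(cam,p)-o+.5)*s-.5; cv2.polylines(img,[np.round(q).astype(int)],False,col,1)
    for v in tr.values():
        pl(tf(v,[(x,y,.014) for x,y in[(-.041,-.041),(.099,-.041),(.099,.041),(-.041,.041),(-.041,-.041)]]),(0,255,0))
    for k,v in P.items():
        s2,h=shape(k)
        for z in(.003,.003+h): pl(tf(v,np.c_[s2,np.full(len(s2),z)]),(0,0,255))
if __name__=="__main__":
    im=cv2.imread("pics/side0.png"); x,y,w,h=250,120,260,360
    a=cv2.resize(im[y:y+h,x:x+w],None,fx=1.65,fy=1.65,interpolation=cv2.INTER_CUBIC); draw(a,"side",1.65,(x,y)); cv2.imwrite("pics/ov_s.png",a)
    im=cv2.imread("pics/top0.png"); x,y,w,h=180,140,320,190
    a=cv2.resize(im[y:y+h,x:x+w],None,fx=2.5,fy=2.5,interpolation=cv2.INTER_CUBIC); draw(a,"top",2.5,(x,y)); cv2.imwrite("pics/ov_t.png",a)
E
python3 fit.py
```

```text
plug_tray [[0.7252, 0.2697], [0.7254, 0.1866], [0.588, 0.1858], [0.5884, 0.2702]] [0.1368, 0.0831, 0.1373, 0.0844]
half_tray [[0.7282, 0.0336], [0.7313, -0.0479], [0.5935, -0.0528], [0.5917, 0.0287]] [0.1366, 0.0816, 0.1379, 0.0815]
block_tray [[0.5282, -0.0678], [0.5285, -0.1504], [0.3919, -0.1506], [0.3915, -0.0681]] [0.1367, 0.0826, 0.1366, 0.0826]
core_tray [[0.5402, -0.2647], [0.5335, -0.349], [0.3976, -0.3379], [0.4047, -0.2537]] [0.1359, 0.0845, 0.1363, 0.0845]
mat [[0.4687, 0.3589], [0.4881, 0.2514], [0.3821, 0.2322], [0.3617, 0.3391]] [0.1088, 0.1093, 0.1077, 0.1088] [0.42518034 0.29539089 0.005     ]
cam z [ 0.05788069  0.00787319 -0.99829246]
block sides [np.float64(0.0403), np.float64(0.0411), np.float64(0.0418), np.float64(0.0411)]
flat 0.04743660248336986
plug_tray [0.6278 0.2281 0.0009]
half_tray [ 0.6322 -0.0107  0.0358]
block_tray [ 0.431  -0.1093  0.0019]
core_tray [ 0.4401 -0.299  -0.0814]
core [ 0.6384 -0.0112  0.    ]
plug [ 0.4345 -0.1052  0.    ]
block [ 0.6294  0.2246 -0.0572]
half [ 0.4395 -0.2938  1.2885]
```

View pics/ov_s.png

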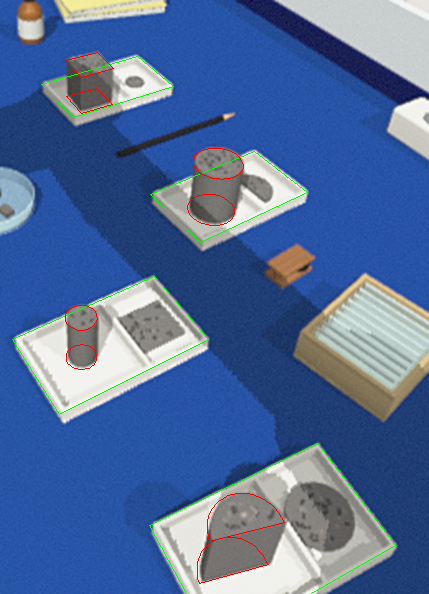

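View pics/ov_t.png

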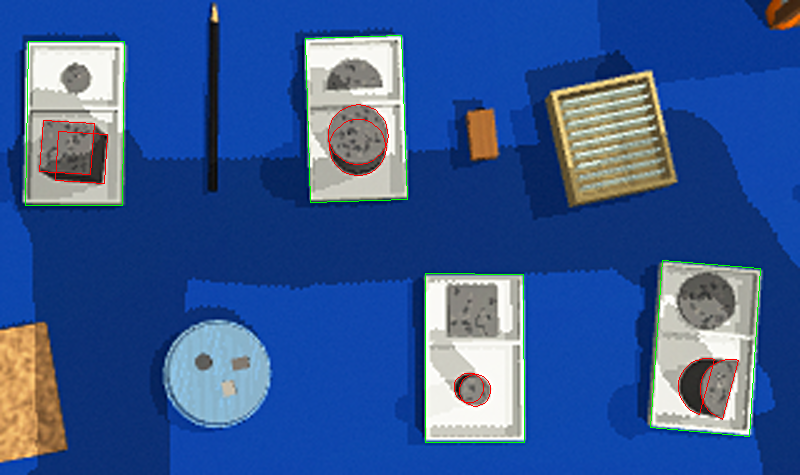

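```bash
cat >> h.py <<'E'
def down(a):
    x=np.array([np.cos(a),np.sin(a),0]); z=np.array([0,0,-1.]); return R.from_matrix(np.c_[x,np.cross(z,x),z]).as_quat()
E
python3 - <<'E'
from h import *
S={"plug_t":(.6278,.2281),"half_t":(.6322,-.0107),"block_t":(.431,-.1093),"core_t":(.4401,-.299),"mat":(.4252,.2954)}
for k,(x,y) in S.items():
    for a in np.radians([-90,-60,-30,0,30,60,90,120,150,180]):
        q=[manip.solve_ik([x,y,z],down(a)) for z in(.02,.18)]
        print(k,round(np.degrees(a)),*["None" if v is None else np.round(v,1).tolist() for v in q])
E
```

```text
plug_t -90 [0.1, 0.9, -0.7, 1.6, 0.7, 0.9, -2.4] [0.1, 0.7, -0.8, 1.5, 0.5, 1.2, -2.3]
plug_t -60 [0.1, 0.9, -0.8, 1.6, 0.8, 1.0, -2.0] [0.2, 0.7, -1.0, 1.5, 0.6, 1.2, -1.9]
plug_t -30 [0.2, 1.0, -0.9, 1.6, 0.9, 1.0, -1.5] [0.3, 0.8, -1.1, 1.5, 0.7, 1.3, -1.4]
plug_t 0 [0.2, 0.9, -0.9, 1.6, 0.8, 1.0, -1.0] [0.4, 0.9, -1.3, 1.5, 0.9, 1.4, -1.0]
plug_t 30 [0.2, 0.9, -0.8, 1.6, 0.8, 1.0, -0.4] [0.4, 0.9, -1.3, 1.5, 0.9, 1.4, -0.5]
plug_t 60 [0.1, 0.9, -0.8, 1.6, 0.7, 0.9, 0.1] [0.4, 0.9, -1.3, 1.5, 0.9, 1.4, 0.0]
plug_t 90 [0.1, 0.9, -0.8, 1.6, 0.7, 0.9, 0.7] [0.4, 0.9, -1.3, 1.5, 0.9, 1.4, 0.6]
plug_t 120 [0.4, 1.2, -1.3, 1.6, 1.2, 1.3, 0.9] [0.4, 0.9, -1.3, 1.5, 0.9, 1.4, 1.1]
plug_t 150 [0.4, 1.2, -1.3, 1.6, 1.2, 1.3, 1.5] [0.4, 0.9, -1.3, 1.5, 0.9, 1.4, 1.6]
plug_t 180 [0.4, 1.2, -1.3, 1.6, 1.2, 1.3, 2.0] [0.4, 0.9, -1.3, 1.5, 0.9, 1.4, 2.1]
half_t -90 [0.4, 0.8, -0.6, 1.7, 0.6, 0.8, -2.0] [0.6, 0.7, -1.0, 1.6, 0.6, 1.2, -2.0]
half_t -60 [0.4, 0.8, -0.7, 1.7, 0.6, 0.8, -1.5] [0.6, 0.7, -1.0, 1.6, 0.6, 1.2, -1.5]
half_t -30 [0.5, 0.8, -0.7, 1.7, 0.7, 0.9, -1.1] [0.6, 0.7, -0.9, 1.6, 
[... 2470 characters left out ...]
] [-0.1, 0.4, -0.6, 1.9, 0.3, 0.9, -1.9]
mat -30 [0.0, 0.7, -0.9, 2.0, 0.8, 0.8, -1.9] [0.2, 0.5, -1.1, 1.9, 0.5, 1.0, -1.6]
mat 0 [0.3, 1.1, -1.3, 2.0, 1.2, 1.2, -1.6] [0.3, 0.7, -1.3, 1.9, 0.7, 1.1, -1.3]
mat 30 [0.3, 1.1, -1.3, 2.0, 1.2, 1.2, -1.1] [0.3, 0.7, -1.3, 1.9, 0.7, 1.1, -0.7]
mat 60 [0.3, 1.1, -1.3, 2.0, 1.2, 1.2, -0.5] [0.3, 0.7, -1.3, 1.9, 0.7, 1.1, -0.2]
mat 90 [-0.1, 0.7, -0.7, 2.0, 0.7, 0.7, 0.4] [0.3, 0.7, -1.3, 1.9, 0.7, 1.1, 0.3]
mat 120 [0.3, 1.1, -1.3, 2.0, 1.2, 1.2, 0.5] [0.3, 0.7, -1.3, 1.9, 0.7, 1.1, 0.8]
mat 150 [0.3, 1.1, -1.3, 2.0, 1.2, 1.2, 1.0] [0.3, 0.7, -1.3, 1.9, 0.7, 1.1, 1.4]
mat 180 [0.3, 1.1, -1.3, 2.0, 1.2, 1.2, 1.6] [0.3, 0.7, -1.3, 1.9, 0.7, 1.1, 1.9]
```

```bash
cat >> h.py <<'E'
import cv2
H=.15
def tall(k): return .06 if k in("core","half") else .05
def pick(k,x,y,a,floor,F=30):
    zt=floor+tall(k)-.012-manip.grip_depth; o=down(a)
    manip.move_pose([x,y,H],o); manip.servo_line([x,y,zt],vel=.15)
    effector.close(f_grip=F); g=manip.current_finger_gap()
    manip.servo_line([x,y,H],vel=.15)
    print("pick",k,"gap",round(g,4),round(manip.current_finger_gap(),4),"t",round(manip.current_clock(),1),"F",np.round(manip.current_force(),1))
def place(k,x,y,a,floor):
    zt=floor+tall(k)-.012-manip.grip_depth; o=down(a)
    manip.move_pose([x,y,H],o); manip.servo_line([x,y,zt+.02],vel=.18); manip.servo_line([x,y,zt+.001],vel=.05)
    print("at place F",np.round(manip.current_force(),1),"gap",round(manip.current_finger_gap(),4),np.round(manip.current_tool_pos(),4))
    effector.open_jaws(); manip.servo_line([x,y,H],vel=.2)
    print("placed",k,"t",round(manip.current_clock(),1))
def snap(n,c="top"):
    im=viewer.get_image(c); cv2.imwrite(f"pics/{n}.png",im[:,:,::-1])
E
python3 - <<'E'
from h import *
pick("block",.6294,.2246,-.0572+np.pi/2,.003)
snap("p1","side")
place("block",.4252,.2954,np.pi/2,.005)
snap("p2")
E
```

```text
pick block gap 0.042 0.0417 t 6.4 F [-0.  -0.2 -3.2]
at place F [-0.1 -0.6 -2.3] gap 0.0425 [0.425  0.2954 0.0251]
placed block t 10.3
```

View pics/p1.png

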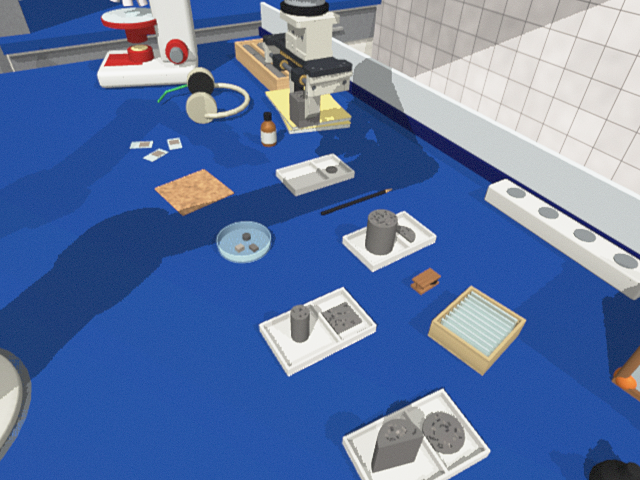

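View pics/p2.png

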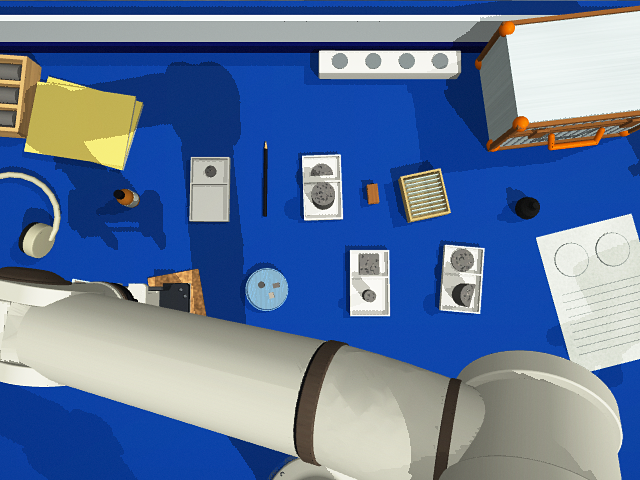

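Both pictures show the block held upright, then released at the mat (around pixel 175,295 in the top view), with the plug tray empty at (210,205). Next is the plug.

```bash
python3 - <<'E'
from h import *
pick("plug",.4345,-.1052,np.pi/2,.003,F=20)
snap("p3","side")
place("plug",.6278,.2281,np.pi/2,.003)
manip.move_pose([.6,-.1,.25],down(np.pi/2))
snap("p4","side"); snap("p5","top")
E
```

```text
pick plug gap 0.0241 0.0243 t 14.9 F [-0.6  0.  -0.7]
at place F [ 0.3  0.4 -0.3] gap 0.0249 [0.6276 0.2281 0.023 ]
placed plug t 19.6
```

View pics/p4.png

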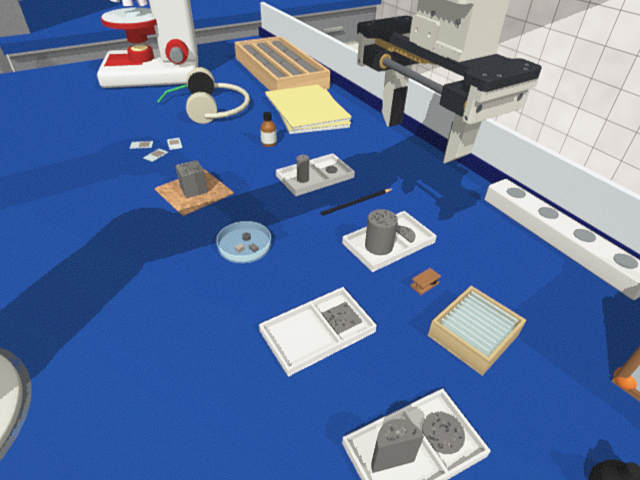

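View pics/p5.png

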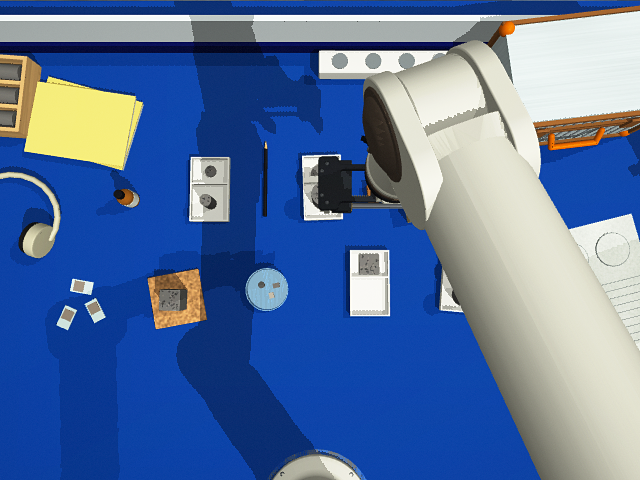

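The plug stands in the middle of the plug tray (top view 208,201). The block stands on the mat (172,299) and the block tray is empty.

```bash
python3 - <<'E'
from h import *
pick("block",.4252,.2954,np.pi/2,.005)
place("block",.431,-.1093,np.pi/2,.003)
pick("core",.6384,-.0112,np.pi/2,.003,F=35)
place("core",.4252,.2954,np.pi/2,.005)
manip.move_pose([.62,.05,.25],down(np.pi/2))
snap("p6","side"); snap("p7","top")
E
```

```text
pick block gap 0.0423 0.0416 t 25.4 F [-0.4 -0.4 -2.6]
at place F [ 0.  -0.5 -2.6] gap 0.0421 [ 0.4308 -0.1092  0.023 ]
placed block t 29.9
pick core gap 0.0478 0.0475 t 33.5 F [-0.1 -0.1 -2.8]
at place F [-0.   0.1 -2.3] gap 0.0474 [0.425  0.2954 0.0351]
placed core t 37.7
```

View pics/p6.png

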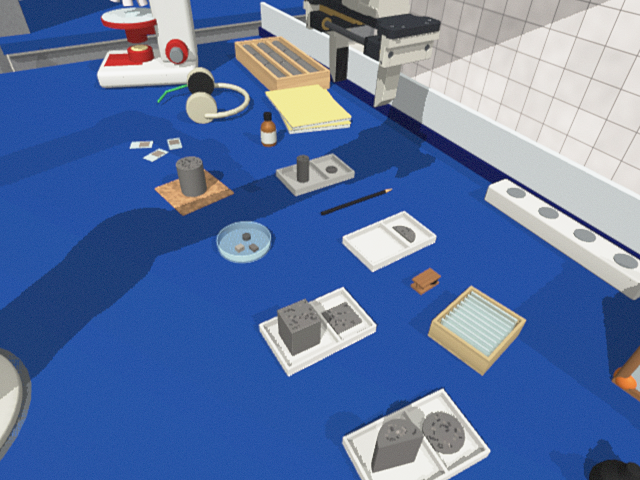

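View pics/p7.png

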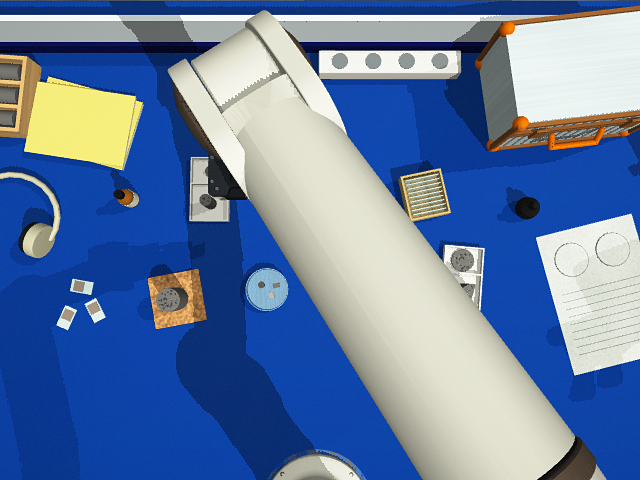

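The side view shows the block standing centred in its tray (300,325), the core on the mat (190,178), and the half tray empty. Next is the half core.

```bash
python3 - <<'E'
from h import *
pick("half",.4395,-.2938,1.2885,.003,F=30)
snap("p8","side"); print(manip.current_clock())
E
```

```text
pick half gap 0.0235 0.0234 t 43.5 F [ 0.4  0.4 -0.8]
43.5083
```

View pics/p8.png

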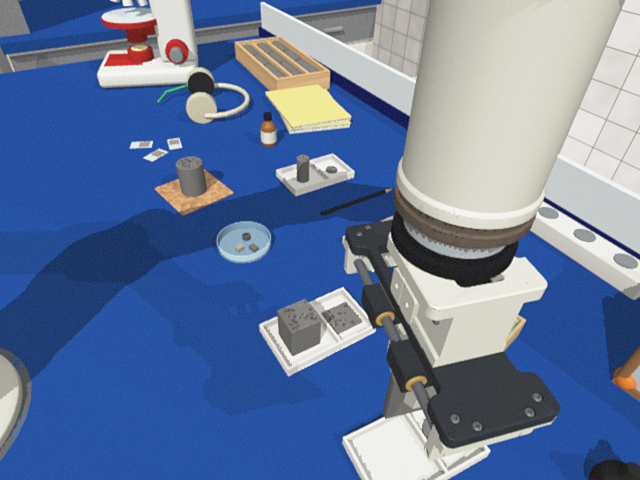

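The half core is held (gap 23.4 mm) and the core tray floor is empty (390,450).

```bash
python3 - <<'E'
from h import *
place("half",.6322,-.0107,1.2885,.003)
pick("core",.4252,.2954,np.pi/2,.005,F=35)
place("core",.4401,-.299,1.3,.003)
manip.servo_line([.4401,-.299,.3],vel=.25)
manip.movej([1.611, 0.501, -0.427, 1.55, 0.221, 1.138, -0.21])
snap("p9","side"); snap("p10","top")
E
```

```text
at place F [ 0.3 -0.9 -2. ] gap 0.0233 [ 0.632  -0.0106  0.033 ]
placed half t 47.9
pick core gap 0.0478 0.0474 t 51.9 F [ 0.5 -0.5 -2. ]
at place F [-0.5 -0.5 -1.9] gap 0.0473 [ 0.44   -0.2989  0.033 ]
placed core t 56.9
```

View pics/p9.png

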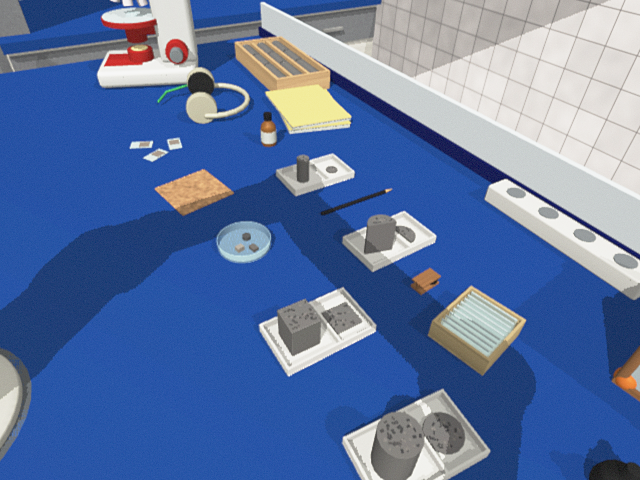

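View pics/p10.png

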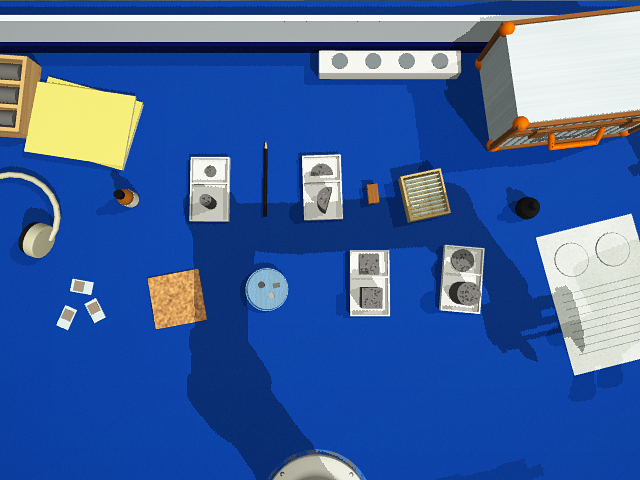

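Each piece stands upright in the tray with its own slice: plug (208,201), half (325,200), block (371,298), core (465,294). I'll run a quick overlay check of the expected poses before handing in.

```bash
python3 - <<'E'
from fit import *
P2={"plug":(.6278,.2281,0),"half":(.6322,-.0107,1.2885),"block":(.431,-.1093,0),"core":(.4401,-.299,0)}
im=cv2.imread("pics/p10.png"); x,y,w,h=180,140,320,190
a=cv2.resize(im[y:y+h,x:x+w],None,fx=2.5,fy=2.5,interpolation=cv2.INTER_CUBIC); draw(a,"top",2.5,(x,y),P=P2); cv2.imwrite("pics/ov2.png",a)
E
```

```text
plug_tray [[0.7252, 0.2697], [0.7254, 0.1866], [0.588, 0.1858], [0.5884, 0.2702]] [0.1368, 0.0831, 0.1373, 0.0844]
half_tray [[0.7282, 0.0336], [0.7313, -0.0479], [0.5935, -0.0528], [0.5917, 0.0287]] [0.1366, 0.0816, 0.1379, 0.0815]
block_tray [[0.5282, -0.0678], [0.5285, -0.1504], [0.3919, -0.1506], [0.3915, -0.0681]] [0.1367, 0.0826, 0.1366, 0.0826]
core_tray [[0.5402, -0.2647], [0.5335, -0.349], [0.3976, -0.3379], [0.4047, -0.2537]] [0.1359, 0.0845, 0.1363, 0.0845]
mat [[0.4687, 0.3589], [0.4881, 0.2514], [0.3821, 0.2322], [0.3617, 0.3391]] [0.1088, 0.1093, 0.1077, 0.1088] [0.42518034 0.29539089 0.005     ]
cam z [ 0.05788069  0.00787319 -0.99829246]
block sides [np.float64(0.0403), np.float64(0.0411), np.float64(0.0418), np.float64(0.0411)]
flat 0.04743660248336986
plug_tray [0.6278 0.2281 0.0009]
half_tray [ 0.6322 -0.0107  0.0358]
block_tray [ 0.431  -0.1093  0.0019]
core_tray [ 0.4401 -0.299  -0.0814]
core [ 0.6384 -0.0112  0.    ]
plug [ 0.4345 -0.1052  0.    ]
block [ 0.6294  0.2246 -0.0572]
half [ 0.4395 -0.2938  1.2885]
```

View pics/ov2.png

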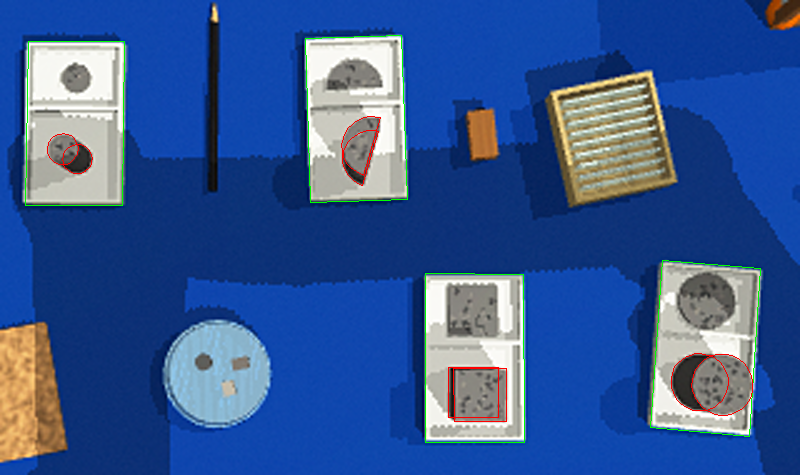

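The overlay fits all four pieces to within about 2 mm, so I'm handing in.

```bash
python3 - <<'E'
from bench import manip
manip.hand_in(); print(manip.current_clock())
E
```

```text
the job is handed in; nothing more can be done
the job is handed in; nothing more can be done
```

All four pieces now stand upright in the trays whose slices match them, and the job is handed in. I made two swaps using the cork mat as the spare place. First the block went to the mat, the plug to its tray and the block to its tray. Then the core went to the mat, the half core to its tray and the core to its tray. The last piece was down at about 57 s, against the 131 s limit.

**Last checks:** pictures from both cameras, with the arm withdrawn, showed every piece upright in its own tray. In the top picture, outlines drawn at the intended poses fit all four pieces to about 2 mm, against the 30 mm allowed. The gaps measured at each grasp matched the sizes given.

**One disagreement:** the trays measured about 136–138 mm long in the top picture instead of 140 mm, and up to 84.5 mm wide instead of 82 mm. I put this down to pixel and calibration error; it is small against the tolerances, and both cameras agreed on the starting positions. The hand-in reported no verdict.

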